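# Close the back of a desk clock

## Task

Slide the open clock body across the bench, without lifting it, until all of it lies on the bench pad. Then lay its back cover in place over the opening and press it on corner by corner until all four corners have clicked home and the cover is flush all round. Leave the other things on the bench where they are.

Things in the scene. Friction and masses are not known exactly. Their poses are not given: they have to be found in the camera images.
- pad: rectangular bench pad, matt green, 230 (its x) x 180 mm (its y), inlaid flush in the bench top (no step, fixed). Origin: its centre, on the surface; z up.
- clock: body of a desk clock: loose dark wooden box lying face down, open back up, 170 (its x) x 120 (its y) x 40 mm high, 0.7 to 1 kg, walls 10 mm thick. It slides on the bench with ordinary friction; the middle of each wall is bare and can be pinched from above or pushed. Inside, a clock movement 56 x 56 mm in the middle reaches 24 mm up (floor 6 mm). Origin: centre of its underside; z up.
- clock_opening (a point): centre of the clock body's opening (150 x 100 mm), level with the rim top, 40 mm above its origin. On the inner faces of the long walls, near the corners (body x = +-64 mm), sit four steel spring catches, 26 mm long, 2.5 mm below the rim, standing in 5 mm from the wall.
- clock_corner0 (a point): outer corner of the clock body at its -x, -y, on top of the rim (40 mm up)
- clock_corner1 (a point): outer corner of the clock body at its -x, +y, on top of the rim (40 mm up)
- clock_corner2 (a point): outer corner of the clock body at its +x, -y, on top of the rim (40 mm up)
- clock_corner3 (a point): outer corner of the clock body at its +x, +y, on top of the rim (40 mm up)
- cover: the clock's loose snap-fit back cover, 0.1 to 0.16 kg: grey plastic plate 166 (its x) x 116 (its y) x 4 mm; under it four barbed tabs 14 mm long at x = +-64, y = +-44 mm and four tapered guide ribs 20 mm long at x = +-30, y = +-49, on which it stands. Origin: midway between the ribs' tips; plate top 24 mm above it; z up. Fits either way round, its origin over the clock body's, x along x.
- cover_hump (a point): centre of the top of the hump in the middle of the cover, to grip it by: 60 (cover's x) x 30 (cover's y) x 20 mm high above the plate; top 44 mm above the cover's origin. Laid on the opening, the ribs guide it in from up to about 3 mm off; the cover's origin is then 30 mm above the clock body's, 20 mm when home.
- cover_corner0 (a point): corner of the cover plate at its -x, -y, on its top face; 44 mm above the clock body's underside when home (plate flush on the rim), about 53 mm when laid on unclipped. Pushed down over its tab (21 mm in x and 15 mm in y from this corner) with about 10 N (15 N is plenty) it drops 9 mm and clicks. The plate twists: other corners stay up, rise or follow part or all of the way.
- cover_corner1 (a point): corner of the cover plate at its -x, +y, on its top face; 44 mm above the clock body's underside when home (plate flush on the rim), about 53 mm when laid on unclipped. Pushed down over its tab (21 mm in x and 15 mm in y from this corner) with about 10 N (15 N is plenty) it drops 9 mm and clicks. The plate twists: other corners stay up, rise or follow part or all of the way.
- cover_corner2 (a point): corner of the cover plate at its +x, -y, on its top face; 44 mm above the clock body's underside when home (plate flush on the rim), about 53 mm when laid on unclipped. Pushed down over its tab (21 mm in x and 15 mm in y from this corner) with about 10 N (15 N is plenty) it drops 9 mm and clicks. The plate twists: other corners stay up, rise or follow part or all of the way.
- cover_corner3 (a point): corner of the cover plate at its +x, +y, on its top face; 44 mm above the clock body's underside when home (plate flush on the rim), about 53 mm when laid on unclipped. Pushed down over its tab (21 mm in x and 15 mm in y from this corner) with about 10 N (15 N is plenty) it drops 9 mm and clicks. The plate twists: other corners stay up, rise or follow part or all of the way.
- jar: bystander: short glass jar with a black lid, 56 mm across, 60 mm tall. Origin: centre of its underside.
- loupe: bystander: black eye loupe, a cup 42 mm across and 34 mm tall. Origin: centre of its underside.
- brass_box: bystander: brass box 80 x 50 x 26 mm, 37 mm tall with its knob. Origin: centre of its underside.
- wood_disc: bystander: flat wooden disc, 100 mm across, 16 mm thick. Origin: centre of its underside.
- driver_stand: bystander: round black stand of small screwdrivers, 104 mm across, about 115 mm tall, the drivers leaning outwards. Origin: centre of its underside.
- oil_stand: bystander: black stand with four steel oil cups and two dip sticks, 60 x 110 mm, about 80 mm tall. Origin: centre of its underside.

How it is judged:
By the outcome, as a careful person would: the job done as asked, in the order asked, and still so for the second after the job is handed in, with the robot touching nothing.
It also fails if it takes over 72 s, if anything falls off the work surface, if the arm or the gripper's body presses on something with over 40 N, if the wrist force passes 120 N, or if a joint passes its speed limit or range.

## Robot

A 6-joint arm with a two-finger parallel gripper is mounted at the origin on the work surface. World frame = base frame: x ahead of the robot, y to its left, z up, the work surface at z = 0. Lengths are in m, angles in rad, forces in N, time in s.
With the tool pointing down it reaches from about 0.3 to 0.775 m from the base axis. Payload 14.6 kg.
Tool frame: the origin (TCP) lies between the finger pads; the fingertips stand ctrl.tip_extent ahead of it and the grasp point (between the pads) lies 3 mm ahead of it (ctrl.tip_extent is the distance from the TCP to the fingertips, in m); z points along the fingers, y is the line along which they close (so a half turn about z gives the same grasp; the last joint's range is limited). The gripper opens to 94 mm and grips with 3 to 60 N. Pads are 16 mm wide; open, the fingers measure 119 mm over their backs; the gripper's body (75 mm by 177 mm) begins 78 mm behind the grasp point.
Start: joints at [-1.388, 0.3, 1.521, -0, 1.321, -0.067], TCP at [0.136, -0.533, 0.227] pointing down, gripper open.
Joint ranges: [-3.03, 3.03], [-0.79, 2.21], [0.23, 2.52], [-1.04, 4.18], [0, 3.07], [-2.55, 2.55]. Speed limits (rad/s): [2.22, 2.22, 2.57, 3.14, 3.14, 3.14].

## Interface

Orientations are given as [roll, pitch, yaw] about the fixed x, y, z axes, in that order (R = Rz(yaw) Ry(pitch) Rx(roll)).
In Python, from station import ctrl gives the robot as it stands.
- The arm moves only by the shell command python3 shift.py 'ROWS' [OPENING] [FORCE]. ROWS is a JSON list of rows, 1 to 10 of them, each of 6 numbers: dx, dy, dz in m, then a rotation vector rx, ry, rz in rad; each row shifts and turns the commanded pose from where the row before left it, along the tool's axes as they then stand; what a row does not reach is not made up. A row lasts 1/10 s, in which the tool goes at most 0.05 m and 0.15 rad, less where a joint would pass 70% of its speed; a pose out of reach is approached as far as the arm can. OPENING is the finger opening in m, set as the command begins (- or left out keeps the last). The fingers move at their own pace and stop on an object; FORCE is the grip in N (left out, the last holds). Time passes only in rows, so rows that do not move let the fingers close. It prints the time, the measured TCP pose, the force, the opening and the grip force at its end.
- ctrl.get_obs(): the state, without advancing time (a new reading comes with each control period).
- ctrl.camera(name): name is "side" or "top"; returns a dict with "pixels" (480x640x3 uint8, blue, green, red), "fx", "fy", "cx", "cy" (pixels), "extrinsics" (4x4, takes a point from camera to world coordinates). Camera axes: x right, y up, looking along -z (the intrinsics and any distortion apply to the point x, -y, -z); pixel columns grow to the right and rows downward; lengths in m; the calibration is good to about 2 mm. A picture is of the moment at which its call begins. There is no depth.
- ctrl.hand_in(): hands the job in; it is judged then, once.
The state is a dict: "time_s": time; "qpos": joint angles; "joint_vel": joint speeds; "tau": joint torques, N m; "ee_pos": TCP position; "eef_rot": TCP orientation; "force": force on the tool from outside, world axes, zero at the start; "moment": the same for the moment, N m; "grip_width": finger opening in m; "grip_force": force on a finger pad.
Only numpy, scipy, OpenCV 4.12 (cv2) and the standard library are available. Lean on these libraries where they do the work, as an engineer would, in place of code of your own. Each camera call takes 0.05 s, during which the arm holds its last target. There are 200 camera calls.

## Working session

There is one attempt and no reset: what is moved stays moved. The work goes in short steps, Python scripts to look and compute and a shell command to move; the robot and the scene stay as the last step left them, time stands still between calls to the robot, and variables do not carry over. Pictures are saved under pics/ and viewed, at most 10 in all, crops included, and the job is handed in when it is done.

```bash
ls; mkdir -p pics; python3 - <<'E'
from station import ctrl
import cv2,numpy as np
o=ctrl.get_obs();print(o,ctrl.tip_extent)
for n in("top","side"):
    c=ctrl.camera(n);cv2.imwrite(f"pics/{n}0.png",c["pixels"]);print({k:v for k,v in c.items() if k!="pixels"})
E
```

```text
pics
shift.py
station.py
{'time_s': 0.0, 'qpos': array([-1.38761411e+00,  3.00482316e-01,  1.52154942e+00,  2.56304518e-06,
        1.32066855e+00, -6.65576328e-02]), 'joint_vel': array([ 0.00045573, -0.00050767, -0.00010884, -0.00096233, -0.00157674,
       -0.00112066]), 'tau': array([ 3.90468820e-03, -5.31803226e+01, -3.52733839e+01,  7.09769432e-02,
        2.43294309e-02, -9.81603193e-05]), 'ee_pos': array([ 0.13591422, -0.53271799,  0.22689355]), 'eef_rot': array([-3.14048764e+00, -7.61439724e-05,  2.49739167e-01]), 'force': array([-0.0856867 , -0.07025182, -0.45404458]), 'moment': array([-0.01369749,  0.02123611,  0.03691372]), 'grip_force': 0.0, 'grip_width': 0.09436575771731713} 0.022
{'fx': 467.6103819736604, 'fy': 467.6103819736604, 'cx': 312.5143205859365, 'cy': 240.0511345922623, 'extrinsics': array([[-0.02209717,  0.99841105, -0.05183723,  0.50937197],
       [-0.99972814, -0.02245271, -0.00628643, -0.01615409],
       [-0.00744033,  0.05168423,  0.99863576,  1.30644531],
       [ 0.        ,  0.        ,  0.        ,  1.        ]])}
{'fx': 559.4665637466703, 'fy': 559.4665637466703, 'cx': 324.6082519634618, 'cy': 240.43046015655548, 'extrinsics': array([[-0.94037955,  0.1514002 , -0.30457229,  0.14214851],
       [-0.33973133, -0.46127715,  0.81963774,  1.11885143],
       [-0.01639892,  0.87424331,  0.48521099,  0.73602991],
       [ 0.        ,  0.        ,  0.        ,  1.        ]])}
```
View pics/top0.png

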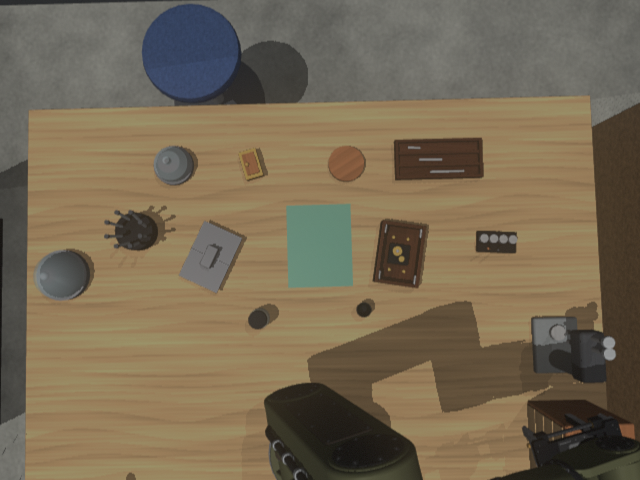

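View pics/side0.png

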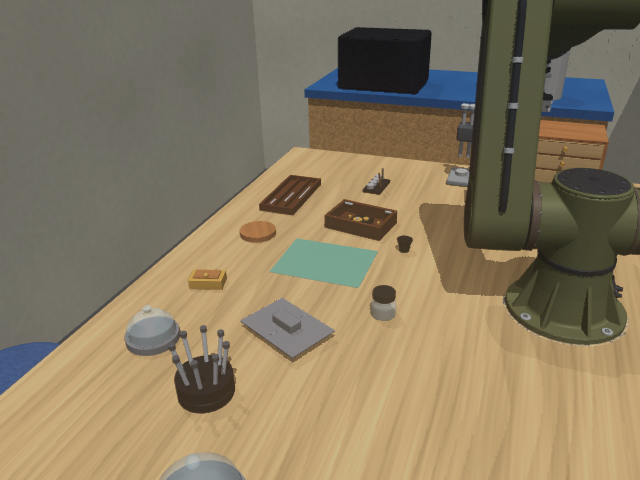

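The top view shows the pad at about (320,246), the clock at (401,253) with its long axis roughly along the image rows, the cover at (212,256) and tilted, the loupe at (364,309) and the jar at (258,319). The side view agrees. I'll measure next.

```bash
cat > h.py <<'E'
import cv2,numpy as np
from station import ctrl
def ray(c,uv,z):
    "pixel(s) -> world points on plane z"
    uv=np.atleast_2d(uv).astype(float);E=c["extrinsics"]
    d=np.c_[(uv[:,0]-c["cx"])/c["fx"],-(uv[:,1]-c["cy"])/c["fy"],-np.ones(len(uv))]@E[:3,:3].T
    return E[:3,3]+d*((z-E[2,3])/d[:,2])[:,None]
def proj(c,P):
    E=c["extrinsics"];p=(np.atleast_2d(P)-E[:3,3])@E[:3,:3]
    return np.c_[c["cx"]+c["fx"]*p[:,0]/-p[:,2],c["cy"]-c["fy"]*p[:,1]/-p[:,2]]
def blob(mask,box):
    x0,y0,x1,y1=box;m=np.zeros(mask.shape,np.uint8);m[y0:y1,x0:x1]=mask[y0:y1,x0:x1]*255
    m=cv2.morphologyEx(m,cv2.MORPH_OPEN,np.ones((2,2)))
    cs,_=cv2.findContours(m,cv2.RETR_EXTERNAL,cv2.CHAIN_APPROX_NONE)
    return max(cs,key=cv2.contourArea)[:,0,:]
def rect(c,cont,z):
    "rectangle of outline on plane z: centre, sizes (long,short), yaw of long side"
    P=ray(c,cont,z)[:,:2];(x,y),(w,h),a=cv2.minAreaRect((P*1000).astype(np.float32))
    if w<h:w,h,a=h,w,a+90
    return np.round([x,y],1),np.round([w,h],1),(a+90)%180-90
E
python3 - <<'E'
from h import *
c=ctrl.camera("top");I=c["pixels"].astype(int);b,g,r=I[...,0],I[...,1],I[...,2]
print("pad",rect(c,blob(g>r+25,(270,190,370,300)),0))
print("clock",rect(c,blob(r<105,(365,205,440,298)),.04))
print("cover",rect(c,blob((r-b<25),(170,212,255,300)),.024))
print("loupe",rect(c,blob(r<70,(350,298,378,322)),.034))
print("jar",rect(c,blob(r<70,(240,300,275,335)),.06))
cr=I[195:305,170:440].astype(np.uint8)
cv2.imwrite("pics/c1.png",cv2.resize(cr,None,fx=2.9,fy=2.9,interpolation=cv2.INTER_CUBIC))
E
```

```text
pad (array([559.4, -28.5]), array([225.9, 178. ]), 0.38469842076301575)
clock (array([ 533.2, -247.9]), array([175.2, 131.9]), -9.787872314453125)
cover (array([535.2, 270.5]), array([166.7, 116.9]), -25.90996551513672)
loupe (array([ 383.1, -144.4]), array([36.3, 36.1]), -46.284027099609375)
jar (array([364.7, 138.7]), array([46.6, 45. ]), -45.87684631347656)
```

View pics/c1.png

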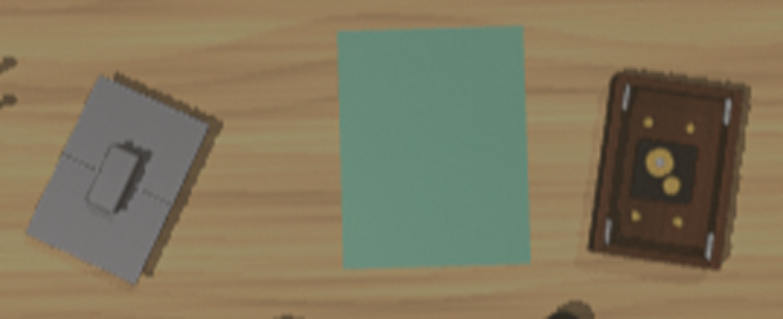

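The crop shows the four bright steel catches on the clock clearly, at about (626,97), (727,111), (608,232) and (710,246). I'll take the clock pose from those, and check the hump against the cover outline.

```bash
cat >> h.py <<'E'
def catches(c,box,z=.0375):
    x0,y0,x1,y1=box;I=c["pixels"][y0:y1,x0:x1].astype(int)
    m=((I.min(2)>95)&(I[...,2]-I[...,0]<35)&(I[...,1]<=I[...,2]+15)).astype(np.uint8)
    n,_,s,ct=cv2.connectedComponentsWithStats(m)
    uv=np.array([ct[i]+[x0,y0] for i in range(1,n) if s[i,4]>=4])
    return ray(c,uv,z)*1000,[s[i,4] for i in range(1,n) if s[i,4]>=4]
E
python3 - <<'E'
from h import *
c=ctrl.camera("top")
P,s=catches(c,(380,215,425,288));print(P.round(1),s,P.mean(0))
I=c["pixels"].astype(int)
for z in(0,.024): print("cov",rect(c,blob((I[...,2]-I[...,0]<25),(170,212,255,300)),z))
k=ctrl.camera("side");J=k["pixels"].astype(int)
ct=blob(J.max(2)-J.min(2)<22,(235,295,340,360));q=cv2.boxPoints(cv2.minAreaRect(ct))
a=cv2.approxPolyDP(ct,6,True)[:,0];print("side",a.tolist(),ray(k,a,.024).round(4)[:,:2].tolist())
print(proj(k,[[.535,.270,.044],[.535,.27,.024]]))
E
```

```text
[[ 602.4 -207.    37.5]
 [ 589.1 -301.4   37.5]
 [ 541.7 -236.5   37.5]
 [ 463.5 -280.7   37.5]] [np.int32(9), np.int32(13), np.int32(6), np.int32(10)] [ 549.15857222 -256.41558814   37.5       ]
cov (array([535.7, 275.8]), array([169.9, 119.1]), -25.909996032714844)
cov (array([535.2, 270.5]), array([166.7, 116.9]), -25.90996551513672)
side [[242, 321], [292, 358], [334, 332], [283, 299]] [[0.6353, 0.2964], [0.4913, 0.3696], [0.4412, 0.2695], [0.5859, 0.1958]]
[[290.73477835 315.25826375]
 [291.17600008 323.05924004]]
```

```bash
python3 - <<'E'
from h import *
c=ctrl.camera("top");k=ctrl.camera("side")
I=c["pixels"].astype(int);J=k["pixels"].astype(int);print(c.keys())
f=lambda P:P.round(4)[:,:2].tolist()
for cc,M,b in((c,I,(270,190,370,300)),(k,J,(265,230,385,290))):
    ct=blob(M[...,1]>M[...,2]+25,b);a=cv2.approxPolyDP(ct,5,True)[:,0];print("pad",a.tolist(),f(ray(cc,a,0)),rect(cc,ct,0))
ct=blob(J.max(2)-J.min(2)<22,(235,295,340,360));print("cover side",rect(k,ct,.024),rect(k,ct,.014))
a=blob(J.max(2)<75,(395,230,415,255));print(a.min(0),a.max(0),proj(k,[[.383,-.144,0],[.383,-.144,.034]]))
cv2.imwrite("pics/s1.png",cv2.resize(k["pixels"][190:365,225:430],None,fx=3.4,fy=3.4,interpolation=cv2.INTER_CUBIC))
E
```

```text
dict_keys(['pixels', 'fx', 'fy', 'cx', 'cy', 'extrinsics'])
pad [[350, 206], [288, 207], [290, 287], [353, 285]] [[0.6705, -0.1152], [0.6717, 0.0589], [0.4477, 0.0576], [0.4495, -0.1178]] (array([559.4, -28.5]), array([225.9, 178. ]), 0.38469842076301575)
pad [[272, 272], [359, 287], [377, 252], [297, 240]] [[0.6731, 0.0671], [0.4505, 0.0627], [0.4533, -0.1086], [0.6764, -0.1033]] (array([563.7, -20.1]), array([227.5, 177.9]), 0.3404598832130432)
cover side (array([538.2, 282.7]), array([165.9, 117.4]), -25.974777221679688) (array([543.8, 270.9]), array([168.3, 119. ]), -25.974777221679688)
[399 237] [412 252] [[406.53302934 249.77537801]
 [407.25044756 238.40562232]]
```

View pics/s1.png

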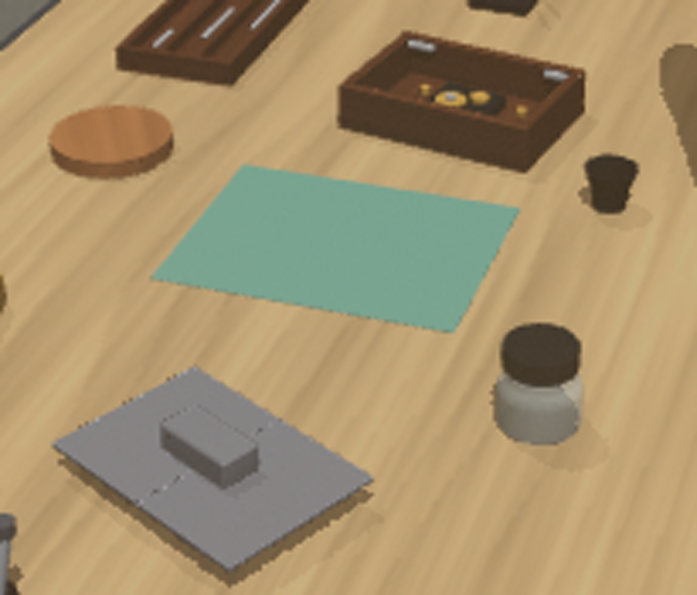

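The two views disagree by 8–12 mm on the pad and the cover. I'll bring the gripper over the clock and use it as the reference.

```bash
cat >> h.py <<'E'
from scipy.spatial.transform import Rotation as R
def go(p,yaw=None):
    "tool-axis shift to world TCP p (m) at the present attitude, and turn rz (deg yaw)"
    o=ctrl.get_obs();r=R.from_euler("xyz",o["eef_rot"])
    print("shift",r.inv().apply(np.array(p)-o["ee_pos"]).round(4),"rotvec",None if yaw is None else (r.inv()*R.from_euler("xyz",[np.pi,0,np.radians(yaw)])).as_rotvec().round(4))
E
python3 shift.py '[[0,0,0,0,0,0.14],[0,0,0,0,0,0.14],[0,0,0,0,0,0.14],[0.0286,-0.0338,0,0,0,0],[0.0286,-0.0338,0,0,0,0],[0.0286,-0.0338,0,0,0,0],[0.0286,-0.0338,0,0,0,0],[0.0286,-0.0338,0,0,0,0],[0.0286,-0.0338,0,0,0,0],[0.0286,-0.0338,0,0,0,0]]' 0.024 25
python3 shift.py '[[0.0286,-0.0338,0,0,0,0],[0.0286,-0.0338,0,0,0,0],[0.0286,-0.0338,0,0,0,0],[0.0286,-0.0338,0,0,0,0],[0.0286,-0.0338,0.03,0,0,0],[0,0,0.04,0,0,0],[0,0,0.04,0,0,0],[0,0,0.03,0,0,0],[0,0,0,0,0,0]]'
python3 - <<'E'
from h import *
go([.542,-.190,.085],-9.5)
k=ctrl.camera("side");c=ctrl.camera("top")
o=ctrl.get_obs();r=R.from_euler("xyz",o["eef_rot"]);w=o["grip_width"]/2
T=o["ee_pos"]+r.apply([[0,s*(w+a),ctrl.tip_extent] for s in(-1,1) for a in (0,.0125)])
print(T.round(4),proj(k,T).round(1))
print("catch",P:=catches(c,(380,215,425,288))[0].round(1))
im=cv2.resize(k["pixels"][140:270,290:450],None,fx=4.5,fy=4.5,interpolation=cv2.INTER_CUBIC)
for u in proj(k,T):cv2.circle(im,tuple(((u-[290,140]+.5)*4.5).astype(int)),3,(0,0,255),-1)
cv2.imwrite("pics/s2.png",im)
E
```

```text
time_s: 1.35
ee_pos: [0.3745, -0.3323, 0.2276]
eef_rot: [3.141, -0.0, -0.17]
force: [0.2, -0.2, -0.4]
grip_width: 0.0244
grip_force: 0.0
time_s: 2.25
ee_pos: [0.5389, -0.1923, 0.0856]
eef_rot: [-3.14, 0.007, -0.17]
force: [0.6, -0.0, 0.4]
grip_width: 0.024
grip_force: 0.0
shift [ 0.0027 -0.0028  0.0006] rotvec [-0.0016  0.0067 -0.0042]
[[ 0.543  -0.1815  0.0683]
 [ 0.5452 -0.1692  0.0683]
 [ 0.539  -0.2051  0.0683]
 [ 0.5369 -0.2174  0.0683]] [[352.6 212. ]
 [350.5 213.8]
 [356.6 208.6]
 [358.7 206.9]]Traceback (most recent call last):
  File "<stdin>", line 7, in <module>
  File "h.py", line 26, in catches
    return ray(c,uv,z)*1000,[s[i,4] for i in range(1,n) if s[i,4]>=4]
           ~~~^^^^^^^^
  File "h.py", line 6, in ray
    d=np.c_[(uv[:,0]-c["cx"])/c["fx"],-(uv[:,1]-c["cy"])/c["fy"],-np.ones(len(uv))]@E[:3,:3].T
             ~~^^^^^
IndexError: index 0 is out of bounds for axis 1 with size 0
```

```bash
python3 - <<'E'
from h import *
k=ctrl.camera("side")
o=ctrl.get_obs();r=R.from_euler("xyz",o["eef_rot"]);w=o["grip_width"]/2;print(o["ee_pos"],o["eef_rot"])
T=o["ee_pos"]+r.apply([[0,s*(w+a),ctrl.tip_extent] for s in(-1,1) for a in (0,.0125)])
a=np.radians(-9.5);C=np.array([[.533,-.244]])+np.array([[x,y] for x in(-.085,.085) for y in(-.06,.06)])@np.array([[np.cos(a),np.sin(a)],[-np.sin(a),np.cos(a)]])
im=cv2.resize(k["pixels"][140:270,290:450],None,fx=4.5,fy=4.5,interpolation=cv2.INTER_CUBIC)
for Q,col in((T,(0,0,255)),(np.c_[C,[.04]*4],(255,80,0))):
    for u in proj(k,Q):cv2.circle(im,tuple(((u-[290,140]+.5)*4.5).astype(int)),3,col,-1)
cv2.imwrite("pics/s2.png",im)
E
```

```text
[ 0.54144375 -0.19356594  0.09122012] [ 3.14109099e+00 -2.14099166e-03 -1.70339006e-01]
```

View pics/s2.png

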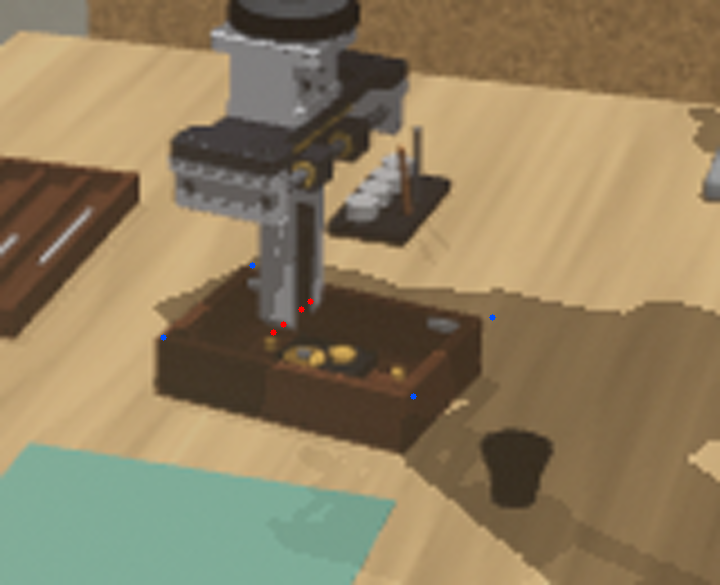

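```bash
python3 shift.py '[[0,0,0,0,0,0],[0,0,0,0,0,0],[0,0,0,0,0,0],[0,0,0,0,0,0]]'; python3 - <<'E'
from h import *
o=ctrl.get_obs();k=ctrl.camera("side");c=ctrl.camera("top")
print(o["ee_pos"],o["eef_rot"],ctrl.get_obs()["ee_pos"])
r=R.from_euler("xyz",o["eef_rot"]);w=o["grip_width"]/2
T=o["ee_pos"]+r.apply([[x,s*(w+a),ctrl.tip_extent] for s in(-1,1) for a in (0,.0125) for x in(-.008,.008)])
ims=[]
for cc,(x0,y0) in((k,(300,160)),(c,(350,195))):
    im=cv2.resize(cc["pixels"][y0:y0+110,x0:x0+100],None,fx=4,fy=4,interpolation=cv2.INTER_NEAREST)
    for u in proj(cc,T):cv2.circle(im,tuple(((u-[x0,y0]+.5)*4).astype(int)),2,(0,0,255),-1)
    ims.append(im)
cv2.imwrite("pics/s3.png",np.hstack(ims))
E
```

```text
time_s: 2.8
ee_pos: [0.5408, -0.1932, 0.0898]
eef_rot: [3.141, -0.001, -0.17]
force: [0.2, 0.4, -0.5]
grip_width: 0.024
grip_force: 0.0
[ 0.5408049  -0.1932414   0.08984316] [ 3.14146271e+00 -6.05816520e-04 -1.70262952e-01] [ 0.5407123  -0.19317596  0.08957871]
```

View pics/s3.png

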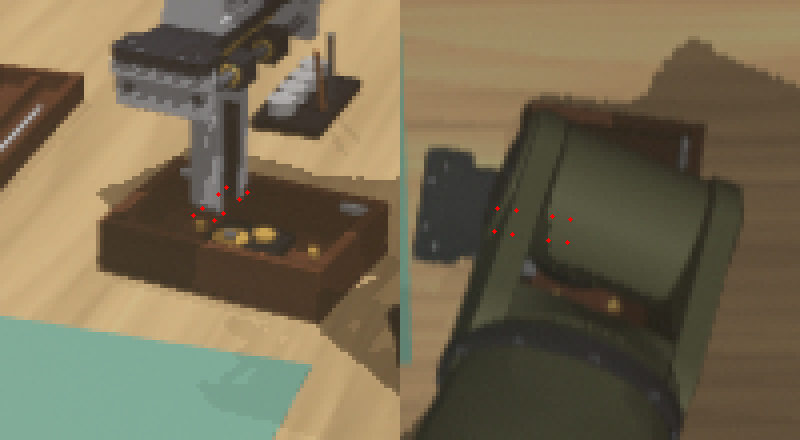

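The settled side view puts the fingertips within about 1 px of the prediction, so the side camera holds here. I'll get the clock from the side view, using its corners at (584,72), (340,88) and (406,33) and its far catches in the earlier crop, then compare with the gripper end in the top view.

```bash
python3 - <<'E'
from h import *
k=ctrl.camera("side");c=ctrl.camera("top")
f=lambda p:np.array(p)/3.4+[225,190]-.5
print("rim BR,L,B",(ray(k,f([[584,72],[340,88],[406,33]]),.04)*1000).round(1)[:,:2])
print("near rim", (ray(k,f([[523,130],[523,171]]),.04)*1000).round(1),(ray(k,f([[523,171]]),0)*1000).round(1))
print("far catches",(ray(k,f([[421,46],[556,75]]),.0375)*1000).round(1)[:,:2])
for z in(.165,.2): print(z,proj(c,[[.5188+.0063,-.1112+.005,z],[.5927,-.1239,z],[.5558,-.106,z]]).round(1))
print("seen bracket left edge rows 232.5..260.5 col 354.5")
E
```

```text
rim BR,L,B [[ 445.6 -282.8]
 [ 628.3 -192.2]
 [ 610.1 -310.6]]
near rim [[ 466.7 -167.1   40. ]
 [ 449.4 -103.    40. ]] [[ 467.1 -173.2    0. ]]
far catches [[ 591.3 -294.5]
 [ 467.4 -275.1]]
0.165 [[352.8 257. ]
 [359.3 229.2]
 [352.4 244.4]]
0.2 [[353.9 256.7]
 [360.6 228.1]
 [353.5 243.8]]
seen bracket left edge rows 232.5..260.5 col 354.5
```

The side camera is the trustworthy one. In the top view the gripper end is shifted the same way as the other discrepancies, by about -4 mm in x and -7 mm in y. The clock is near (537,-238.5), the pad near (564,-20) and the cover near (538,283). I'll pinch the +y wall.

```bash
python3 shift.py '[[0.0037,-0.0097,0,0,0,0],[0,0,0.02,0,0,0],[0,0,0.01,0,0,0],[0,0,0.0106,0,0,0],[0,0,0,0,0,0],[0,0,0,0,0,0]]'; python3 shift.py '[[0,0,0,0,0,0],[0,0,0,0,0,0],[0,0,0,0,0,0],[0,0,0,0,0,0],[0,0,0,0,0,0]]' 0.004 25
```

```text
time_s: 3.6
ee_pos: [0.5461, -0.1842, 0.0489]
eef_rot: [-3.142, 0.0, -0.17]
force: [-0.1, 0.6, 0.2]
grip_width: 0.0243
grip_force: 0.0
time_s: 4.1
ee_pos: [0.5462, -0.1848, 0.0494]
eef_rot: [3.141, -0.001, -0.17]
force: [-2.2, -5.0, 5.0]
grip_width: 0.0097
grip_force: 25.0
```

The pinch is good: opening 9.7 mm against a 10 mm wall. I'll drag it while turning to square.

```bash
python3 shift.py '[[0,-0.006,0,0,0,0],[0,-0.011,0,0,0,-0.02],[0,-0.011,0,0,0,-0.02],[0,-0.011,0,0,0,-0.02],[0,-0.011,0,0,0,-0.02],[0,-0.011,0,0,0,-0.02],[0,-0.011,0,0,0,-0.02],[0,-0.011,0,0,0,-0.02],[0,-0.011,0,0,0,-0.02],[0,-0.011,0,0,0,-0.016]]'; python3 - <<'E'
from h import *
go([.5637,.035,.049],0.4)
E
```

```text
time_s: 5.1
ee_pos: [0.5563, -0.0801, 0.0494]
eef_rot: [3.141, -0.001, 0.006]
force: [0.1, -7.1, 4.5]
grip_width: 0.0093
grip_force: 25.0
shift [ 0.0081 -0.1151  0.0003] rotvec [ 0.0011 -0.0013 -0.0007]
```

```bash
python3 shift.py '[[0.0008,-0.0115,0,0,0,0],[0.0008,-0.0115,0,0,0,0],[0.0008,-0.0115,0,0,0,0],[0.0008,-0.0115,0,0,0,0],[0.0008,-0.0115,0,0,0,0],[0.0008,-0.0115,0,0,0,0],[0.0008,-0.0115,0,0,0,0],[0.0008,-0.0115,0,0,0,0],[0.0008,-0.0115,0,0,0,0],[0.0008,-0.0115,0,0,0,0]]'; python3 shift.py '[[0,0,0,0,0,0],[0,0,0,0,0,0],[0,0,0,0,0,0]]'; python3 shift.py '[[0,0,0,0,0,0],[0,0,0,0,0,0],[0,0,-0.03,0,0,0],[0,0,-0.04,0,0,0],[0,0,-0.03,0,0,0],[0,0,0,0,0,0]]' 0.024; python3 - <<'E'
from h import *
go([.538,.283,.15],154)
E
```

```text
time_s: 6.1
ee_pos: [0.5636, 0.035, 0.0494]
eef_rot: [3.141, -0.001, 0.006]
force: [-0.3, -8.2, 6.7]
grip_width: 0.0095
grip_force: 25.0
time_s: 6.4
ee_pos: [0.5636, 0.0365, 0.0494]
eef_rot: [-3.14, -0.001, 0.006]
force: [1.2, 7.3, 5.3]
grip_width: 0.0097
grip_force: 25.0
time_s: 7.0
ee_pos: [0.5647, 0.0352, 0.1528]
eef_rot: [-3.142, -0.006, 0.006]
force: [0.3, 1.1, -0.4]
grip_width: 0.0241
grip_force: 0.0
shift [-0.0253 -0.248   0.0027] rotvec [ 8.3000e-03 -2.0000e-03 -2.6821e+00]
```

```bash
python3 shift.py '[[-0.0042,-0.0413,0,0,0,0],[-0.0042,-0.0413,0,0,0,0],[-0.0042,-0.0413,0,0,0,0],[-0.0042,-0.0413,0,0,0,0],[-0.0042,-0.0413,0,0,0,-0.1],[0,-0.0413,0,0,0,-0.149],[0,0,0,0,0,-0.149],[0,0,0,0,0,-0.149],[0,0,0,0,0,-0.149],[0,0,0,0,0,-0.149]]' 0.06; python3 shift.py '[[0,0,0,0,0,-0.149],[0,0,0,0,0,-0.149],[0,0,0,0,0,-0.149],[0,0,0,0,0,-0.149],[0,0,0,0,0,-0.149],[0,0,0,0,0,-0.149],[0,0,0,0,0,-0.149],[0,0,0,0,0,-0.149],[0,0,0,0,0,-0.149],[0,0,0,0,0,-0.149]]';python3 shift.py '[[0,0,0,0,0,-0.149],[0,0,0,0,0,-0.149],[0,0,0,0,0,-0.049],[0,0,0,0,0,0],[0,0,0,0,0,0]]'
python3 - <<'E'
from h import *
go([.538,.283,.09],154)
k=ctrl.camera("side");c=ctrl.camera("top")
I=c["pixels"].astype(int)
im=[cv2.resize(k["pixels"][210:345,230:385],None,fx=2.9,fy=2.9,interpolation=cv2.INTER_CUBIC),cv2.resize(c["pixels"][190:325,250:370],None,fx=2.9,fy=2.9,interpolation=cv2.INTER_CUBIC)]
cv2.imwrite("pics/s4.png",np.hstack(im))
E
```

```text
time_s: 8.0
ee_pos: [0.5363, 0.2825, 0.1475]
eef_rot: [-3.141, 0.002, 0.857]
force: [0.2, -0.3, 0.6]
grip_width: 0.0598
grip_force: 0.0
time_s: 9.0
ee_pos: [0.5363, 0.2824, 0.1476]
eef_rot: [-3.14, -0.001, 2.347]
force: [0.0, -0.4, 0.1]
grip_width: 0.0598
grip_force: 0.0
time_s: 9.5
ee_pos: [0.5365, 0.2825, 0.1481]
eef_rot: [-3.141, -0.001, 2.686]
force: [0.6, -0.7, -0.5]
grip_width: 0.0598
grip_force: 0.0
shift [-0.0012  0.0012  0.0581] rotvec [-0.0008 -0.0007 -0.002 ]
```

View pics/s4.png

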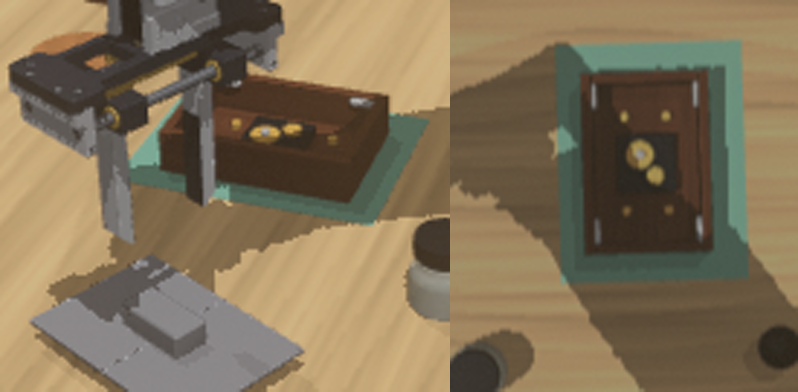

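The clock lies well inside the pad, with green showing on all sides. Now to grasp the cover's hump.

```bash
python3 shift.py '[[-0.0012,0.0012,0.03,0,0,0],[0,0,0.03,0,0,0],[0,0,0.02,0,0,0],[0,0,0.012,0,0,0],[0,0,0.007,0,0,0],[0,0,0,0,0,0],[0,0,0,0,0,0]]'; python3 shift.py '[[0,0,0,0,0,0],[0,0,0,0,0,0],[0,0,0,0,0,0],[0,0,0,0,0,0],[0,0,0,0,0,0],[0,0,0,0,0,0]]' 0.02 20
```

```text
time_s: 10.3
ee_pos: [0.5387, 0.2834, 0.0507]
eef_rot: [3.141, 0.001, 2.688]
force: [0.3, -0.4, 0.9]
grip_width: 0.0601
grip_force: 0.0
time_s: 10.9
ee_pos: [0.5383, 0.2832, 0.0499]
eef_rot: [3.141, 0.0, 2.688]
force: [-0.6, -0.3, 1.5]
grip_width: 0.0297
grip_force: 20.0
```

```bash
python3 - <<'E'
from h import *
c=ctrl.camera("top");k=ctrl.camera("side")
# after pinch: cover and clock in the images
for b in((293,214,306,232),(328,214,342,232),(293,262,306,280),(328,262,342,280)):
    x0,y0,x1,y1=b;g=c["pixels"][y0:y1,x0:x1].astype(float).min(2)
    m=(g>np.percentile(g,97)*.85)&(g>70);v,u=np.nonzero(m);p=[u.mean()+x0,v.mean()+y0];print(m.sum(),np.round(p,1),(ray(c,p,.0375)*1000).round(1)[0,:2])
J=k["pixels"].astype(int);ct=blob(J.max(2)-J.min(2)<22,(235,295,340,360));print(rect(k,ct,.024))
a=cv2.approxPolyDP(ct,5,True)[:,0];print(a.tolist(),(ray(k,a,.024)*1000).round(1)[:,:2].tolist())
E
```

```text
50 [294.8 221.7] [626.3  38.9]
9 [334. 222.] [623.1 -67.7]
12 [300.3 269.8] [495.2  26.6]
15 [335.5 268.7] [496.1 -68.6]
(array([563. , 256.6]), array([236.2, 149.3]), -27.673603057861328)
[[244, 296], [262, 310], [241, 323], [290, 359], [333, 333], [299, 310], [298, 296], [290, 296], [290, 304], [284, 296]] [[673.4, 212.9], [612.3, 247.9], [634.2, 303.2], [493.8, 373.4], [442.1, 273.1], [536.8, 222.5], [558.8, 174.5], [575.7, 180.2], [563.8, 208.3], [588.4, 184.4]]
```

Cover gripped: opening 29.7 mm against the 30 mm hump. The clock is at about (563,-19.3) with yaw 0.45°, from the pinch point plus the top-view catches, whose spacings of 127–128 and 95 mm check out. I'll carry the cover over it.

```bash
python3 shift.py '[[0,0,-0.02,0,0,0],[0,0,-0.03,0,0,0],[0,0,-0.03,0,0,-0.06],[0,0,0,0,0,-0.1],[0,0,0,0,0,-0.1],[0,0,0,0,0,-0.1],[0,0,0,0,0,-0.1],[-0.0023,-0.0303,0,0,0,0],[-0.0023,-0.0303,0,0,0,0],[-0.0023,-0.0303,0,0,0,0]]'; python3 shift.py '[[-0.0023,-0.0303,0,0,0,0],[-0.0023,-0.0303,0,0,0,0],[-0.0023,-0.0303,0,0,0,0],[-0.0023,-0.0303,0,0,0,0],[-0.0023,-0.0303,0,0,0,0],[-0.0023,-0.0303,0,0,0,0],[-0.0023,-0.0303,0,0,0,0],[0,0,0,0,0,0],[0,0,0,0,0,0],[0,0,0,0,0,0]]'; python3 - <<'E'
from h import *
go([.563,-.0193,.0815],180.45)
o=ctrl.get_obs();k=ctrl.camera("side")
a=np.radians(.45);M=np.array([[np.cos(a),np.sin(a)],[-np.sin(a),np.cos(a)]])
g=lambda hx,hy,z,p:np.c_[p+np.array([[x,y] for x in(-hx,hx) for y in(-hy,hy)])@M,[z]*4]
A=g(.083,.058,o["ee_pos"][2]-.0499+.024,o["ee_pos"][:2]);B=g(.085,.06,.04,np.array([.563,-.0193]))
x0,y0=250,185;im=cv2.resize(k["pixels"][y0:y0+110,x0:x0+140],None,fx=5,fy=5,interpolation=cv2.INTER_CUBIC)
for Q,col in((A,(0,0,255)),(B,(255,255,0))):
    for u in proj(k,Q):cv2.circle(im,tuple(((u-[x0,y0]+.5)*5).astype(int)),3,col,-1)
cv2.imwrite("pics/s5.png",im)
E
```

```text
time_s: 12.0
ee_pos: [0.5455, 0.1914, 0.1295]
eef_rot: [-3.142, -0.0, -3.135]
force: [0.5, -0.1, -0.6]
grip_width: 0.0298
grip_force: 20.0
time_s: 13.0
ee_pos: [0.5631, -0.0188, 0.1297]
eef_rot: [3.141, -0.0, -3.135]
force: [1.0, -0.5, -1.6]
grip_width: 0.0299
grip_force: 20.0
shift [ 0.0001 -0.0005  0.0482] rotvec [ 0.0002 -0.0002 -0.001 ]
```

View pics/s5.png

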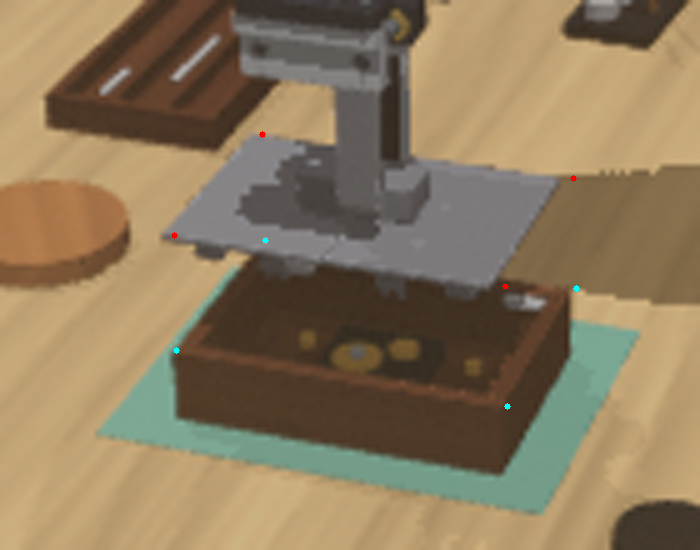

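In the side crop the cover's actual corners, left (162,238), right (560,178), near (492,289) and back (247,134), sit about 13 px left of the red prediction. The clock's, left (172,356), right (571,292) and near (500,405), sit about 5 px left. So the cover needs a small x correction, which I'll work out with rays.

```bash
python3 - <<'E'
from h import *
k=ctrl.camera("side");I=k["pixels"].astype(int)
f=lambda p:np.array(p)/5+[250,185]-.5
z=ctrl.get_obs()["ee_pos"][2]-.0499+.024
P=ray(k,f([[162,238],[560,178],[492,289],[247,134]]),z)*1000
Q=ray(k,f([[172,356],[571,292],[500,405]]),.04)*1000
print("cover",P.round(1)[:,:2].tolist(),(P[0]+P[1])/2,(P[2]+P[3])/2)
print("clock",Q.round(1)[:,:2].tolist(),(Q[0]+Q[1])/2)
print("near edge mids",(P[0]+P[2])/2,(Q[0]+Q[2])/2)
# bottom corners of the front wall from mask (dark vs pad/wood)
Q=ray(k,f([[178,418],[502,474],[570,355]]),0)*1000;print("clock bottom",Q.round(1)[:,:2].tolist(),(Q[0]+Q[2])/2)
E
```

```text
cover [[650.4, 44.2], [487.2, -75.6], [484.8, 42.6], [654.4, -73.7]] [568.76989799 -15.69237302 103.86575352] [569.56991403 -15.58060265 103.86575352]
clock [[647.7, 46.7], [480.4, -75.7], [481.4, 39.8]] [564.00758169 -14.51102927  40.        ]
near edge mids [567.56487696  43.3806654  103.86575352] [564.53413501  43.2487326   40.        ]
clock bottom [[649.5, 40.1], [480.8, 37.8], [481.5, -80.4]] [565.5404728  -20.18026938   0.        ]
```

```bash
python3 shift.py '[[0.004,0,0.02,0,0,0],[0,0,0.015,0,0,0],[0,0,0.003,0,0,0],[0,0,0.003,0,0,0],[0,0,0,0,0,0]]' - 10; python3 shift.py '[[0,0,0.002,0,0,0],[0,0,0.002,0,0,0],[0,0,0,0,0,0]]'
```

```text
time_s: 13.6
ee_pos: [0.5594, -0.0194, 0.0891]
eef_rot: [-3.142, 0.0, -3.135]
force: [0.5, -0.2, -1.2]
grip_width: 0.0298
grip_force: 10.0
time_s: 13.9
ee_pos: [0.5591, -0.0197, 0.0848]
eef_rot: [3.142, -0.0, -3.135]
force: [-0.6, 0.2, -1.5]
grip_width: 0.0301
grip_force: 10.0
```

```bash
python3 shift.py '[[0,0,0.002,0,0,0],[0,0,0.002,0,0,0],[0,0,0.001,0,0,0],[0,0,0,0,0,0],[0,0,0,0,0,0]]'; python3 - <<'E'
from h import *
k=ctrl.camera("side");x0,y0=250,185
cv2.imwrite("pics/s6.png",cv2.resize(k["pixels"][y0:y0+110,x0:x0+140],None,fx=5,fy=5,interpolation=cv2.INTER_CUBIC))
E
```

```text
time_s: 14.4
ee_pos: [0.5592, -0.0195, 0.0799]
eef_rot: [3.141, 0.0, -3.135]
force: [-0.4, 2.7, 0.3]
grip_width: 0.0302
grip_force: 10.0
```

View pics/s6.png

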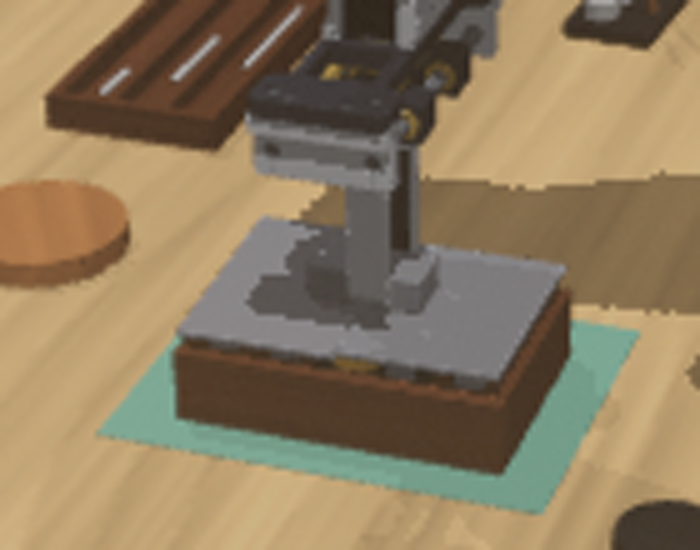

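The cover sits on the opening, evenly inset about 2 mm all round, and the gripper carries only about 2 N. I'll release it and go to the first corner at (+x,+y), closing the fingers on the way.

```bash
python3 shift.py '[[0,0,0,0,0,0],[0,0,0,0,0,0],[0,0,0,0,0,0],[0,0,-0.015,0,0,0],[0,0,-0.02,0,0,0],[0,0,0,0,0,0]]' 0.05; python3 shift.py '[[-0.0343,0.0221,0,0,0,0],[-0.0342,0.0221,0,0,0,0],[0,0,0,0,0,0],[0,0,0,0,0,0]]' 0.0 10; python3 shift.py '[[0,0,0.015,0,0,0],[0,0,0.015,0,0,0],[0,0,0.006,0,0,0],[0,0,0,0,0,0],[0,0,0,0,0,0]]'
```

```text
time_s: 15.05
ee_pos: [0.5602, -0.0199, 0.117]
eef_rot: [-3.141, 0.004, -3.135]
force: [0.2, -0.0, -0.6]
grip_width: 0.0497
grip_force: 0.0
time_s: 15.45
ee_pos: [0.627, 0.0251, 0.1133]
eef_rot: [-3.141, -0.002, -3.135]
force: [0.1, 0.4, 0.3]
grip_width: 0.0211
grip_force: 0.0
time_s: 15.95
ee_pos: [0.6274, 0.0248, 0.0789]
eef_rot: [3.142, 0.0, -3.136]
force: [0.0, -0.4, -0.8]
grip_width: 0.0002
grip_force: 0.0
```

Tips are at 0.057 and fully closed. I'll press slowly.

```bash
python3 shift.py '[[0,0,0.002,0,0,0],[0,0,0.002,0,0,0],[0,0,0.002,0,0,0],[0,0,0,0,0,0]]';  python3 shift.py '[[0,0,0.0015,0,0,0],[0,0,0.0015,0,0,0],[0,0,0,0,0,0]]'; python3 shift.py '[[0,0,0.0015,0,0,0],[0,0,0.0015,0,0,0],[0,0,0,0,0,0]]'
```

```text
time_s: 16.35
ee_pos: [0.6273, 0.0249, 0.0726]
eef_rot: [-3.142, -0.0, -3.135]
force: [-0.4, 0.3, -0.4]
grip_width: 0.0006
grip_force: 0.0
time_s: 16.65
ee_pos: [0.6273, 0.0249, 0.0696]
eef_rot: [3.142, -0.0, -3.135]
force: [-0.0, -1.1, -0.3]
grip_width: 0.0004
grip_force: 0.0
time_s: 16.95
ee_pos: [0.6277, 0.0249, 0.0679]
eef_rot: [-3.142, 0.001, -3.135]
force: [-4.4, -0.2, 10.9]
grip_width: 0.0005
grip_force: 5.0
```

```bash
python3 shift.py '[[0,0,0.001,0,0,0],[0,0,0.001,0,0,0],[0,0,0,0,0,0]]';  python3 shift.py '[[0,0,0.001,0,0,0],[0,0,0,0,0,0],[0,0,0,0,0,0]]'
```

```text
time_s: 17.25
ee_pos: [0.6279, 0.025, 0.0676]
eef_rot: [-3.141, 0.002, -3.135]
force: [-11.4, -0.6, 25.0]
grip_width: 0.0006
grip_force: 12.7
time_s: 17.55
ee_pos: [0.6279, 0.025, 0.0674]
eef_rot: [-3.141, 0.002, -3.135]
force: [-15.8, -0.2, 34.3]
grip_width: 0.0005
grip_force: 16.7
```

```bash
python3 shift.py '[[0,0,-0.006,0,0,0],[0,0,-0.04,0,0,0],[0.03,0.04,-0.04,0,0,0],[0.03,0.04,0,0,0,0],[0,0.04,0,0,0,0],[0,0.04,0,0,0,0],[0,0,0,0,0,0]]'; python3 - <<'E'
from h import *
k=ctrl.camera("side");c=ctrl.camera("top")
A=cv2.resize(k["pixels"][210:290,260:380],None,fx=5,fy=5,interpolation=cv2.INTER_CUBIC)
x0=270;B=cv2.resize(c["pixels"][195:300,x0:x0+100],None,fx=2,fy=2,interpolation=cv2.INTER_CUBIC)
im=np.zeros((400,800,3),np.uint8);im[:,:600]=A;im[:210,600:]=B
cv2.imwrite("pics/s7.png",im)
E
```

```text
time_s: 18.25
ee_pos: [0.5725, 0.1798, 0.1412]
eef_rot: [3.141, 0.001, -3.131]
force: [0.6, -0.8, 0.4]
grip_width: 0.0002
grip_force: 0.0
```

View pics/s7.png

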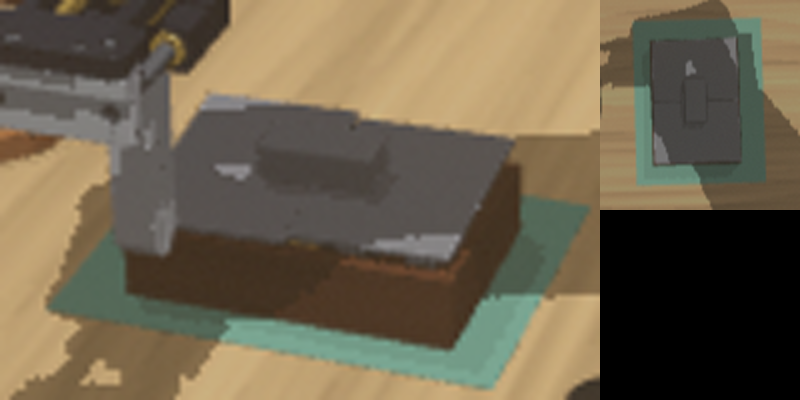

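The near (-x,+y) corner still stands up with a gap. The front edge toward (+x,+y) has dropped about 2.6 px, or 7–8 mm, so that corner is home, with contact at TCP z ≈ 0.068. Next is (-x,+y).

```bash
python3 shift.py '[[0.0185,-0.0388,0,0,0,0],[0.0185,-0.0388,0,0,0,0],[0.0185,-0.0388,0,0,0,0],[0.0185,-0.0388,0.01,0,0,0],[0,0,0.025,0,0,0],[0,0,0.022,0,0,0],[0,0,0.004,0,0,0],[0,0,0,0,0,0],[0,0,0,0,0,0]]'; python3 shift.py '[[0,0,0.001,0,0,0],[0,0,0.001,0,0,0],[0,0,0,0,0,0]]'; python3 shift.py '[[0,0,0.001,0,0,0],[0,0,0.001,0,0,0],[0,0,0,0,0,0]]'
```

```text
time_s: 19.25
ee_pos: [0.5005, 0.0199, 0.081]
eef_rot: [-3.142, 0.001, -3.136]
force: [-1.0, 0.2, 1.1]
grip_width: 0.0002
grip_force: 0.0
time_s: 19.55
ee_pos: [0.5001, 0.0203, 0.0783]
eef_rot: [-3.142, 0.0, -3.135]
force: [-0.1, -0.1, 0.9]
grip_width: 0.0007
grip_force: 0.0
time_s: 19.85
ee_pos: [0.4999, 0.0202, 0.0759]
eef_rot: [3.142, -0.0, -3.135]
force: [0.4, 0.1, 0.4]
grip_width: 0.0006
grip_force: 0.0
```

```bash
python3 shift.py '[[0,0,0.001,0,0,0],[0,0,0.001,0,0,0],[0,0,0,0,0,0]]'; python3 shift.py '[[0,0,0.001,0,0,0],[0,0,0.001,0,0,0],[0,0,0,0,0,0]]'
```

```text
time_s: 20.15
ee_pos: [0.5, 0.0202, 0.0739]
eef_rot: [3.142, -0.0, -3.135]
force: [-0.5, -0.2, -0.2]
grip_width: 0.0007
grip_force: 0.1
time_s: 20.45
ee_pos: [0.5, 0.0202, 0.0719]
eef_rot: [3.142, -0.0, -3.135]
force: [-0.0, 0.3, -0.2]
grip_width: 0.0006
grip_force: 0.0
```

```bash
python3 shift.py '[[0,0.004,0,0,0,0],[0,0,0.001,0,0,0],[0,0,0.001,0,0,0],[0,0,0,0,0,0]]'; python3 shift.py '[[0,0,0.001,0,0,0],[0,0,0,0,0,0]]';python3 shift.py '[[0,0,0.001,0,0,0],[0,0,0,0,0,0]]'
```

```text
time_s: 20.85
ee_pos: [0.4999, 0.0242, 0.0699]
eef_rot: [-3.142, -0.0, -3.135]
force: [0.3, 0.4, 0.6]
grip_width: 0.0007
grip_force: 0.0
time_s: 21.05
ee_pos: [0.4999, 0.0241, 0.0689]
eef_rot: [-3.142, -0.0, -3.135]
force: [0.7, 0.8, -0.6]
grip_width: 0.0004
grip_force: 0.0
time_s: 21.25
ee_pos: [0.5, 0.0241, 0.068]
eef_rot: [3.142, 0.0, -3.135]
force: [-0.3, -0.5, 0.8]
grip_width: 0.0005
grip_force: 0.2
```

```bash
python3 shift.py '[[0,0,0.001,0,0,0],[0,0,0,0,0,0]]';python3 shift.py '[[0,0,0.001,0,0,0],[0,0,0,0,0,0]]';python3 shift.py '[[0,0,0.001,0,0,0],[0,0,0,0,0,0]]'
```

```text
time_s: 21.45
ee_pos: [0.5001, 0.0242, 0.0677]
eef_rot: [-3.142, 0.0, -3.135]
force: [-3.3, 0.2, 10.2]
grip_width: 0.0006
grip_force: 4.8
time_s: 21.65
ee_pos: [0.5003, 0.0242, 0.0675]
eef_rot: [-3.141, 0.001, -3.135]
force: [-9.4, -0.8, 20.7]
grip_width: 0.0006
grip_force: 10.4
time_s: 21.85
ee_pos: [0.5003, 0.0242, 0.0673]
eef_rot: [-3.141, 0.001, -3.135]
force: [-13.7, -1.2, 34.0]
grip_width: 0.0004
grip_force: 16.5
```

```bash
python3 shift.py '[[0,0,-0.006,0,0,0],[0,0,-0.04,0,0,0],[0,-0.04,-0.04,0,0,0],[0,-0.05,0,0,0,0],[0,-0.05,0,0,0,0],[0,-0.05,0,0,0,0],[0,-0.05,0,0,0,0],[0,-0.04,0,0,0,0],[0,0,0,0,0,0]]'; cat > edge.py <<'E'
from h import *
k=ctrl.camera("side");J=cv2.GaussianBlur(k["pixels"],(3,1),0).astype(int)
a=np.radians(.45);M=np.array([[np.cos(a),np.sin(a)],[-np.sin(a),np.cos(a)]])
ctr=np.array([.5645,-.0170])   # side-view frame of the clock
def W(x,y,z): return np.r_[ctr+np.array([x,y])@M,z]
grey=(J.max(2)-J.min(2)<22)
for y,nm in((.058,"front"),(-.058,"rear")):
    for x in(.075,.064,.04,0,-.04,-.064,-.075):
        h,l=proj(k,W(x,y,.044))[0],proj(k,W(x,y,.053))[0]
        u=int(round(h[0]));r=np.nonzero(grey[225:285,u])[0]+225
        print(nm,x,"home row %.1f laid %.1f"%(h[1],l[1]),"seen",r.max() if nm=="front" else r.min())
np.save("grey.npy",k["pixels"])
E
python3 edge.py; python3 - <<'E'
from h import *
im=np.load("grey.npy")
for u in(290,320,345): print(u,[tuple(map(int,im[v,u])) for v in range(246,272)])
E
```

```text
time_s: 22.75
ee_pos: [0.501, -0.2552, 0.146]
eef_rot: [-3.141, -0.0, -3.14]
force: [0.6, 0.1, 0.8]
grip_width: 0.0006
grip_force: 0.0
front 0.075 home row 253.8 laid 250.7 seen 269
front 0.064 home row 254.5 laid 251.4 seen 255
front 0.04 home row 256.1 laid 252.9 seen 271
front 0 home row 258.7 laid 255.5 seen 274
front -0.04 home row 261.3 laid 258.1 seen 261
front -0.064 home row 262.9 laid 259.7 seen 263
front -0.075 home row 263.7 laid 260.4 seen 279
rear 0.075 home row 232.5 laid 229.5 seen 229
rear 0.064 home row 233.1 laid 230.1 seen 230
rear 0.04 home row 234.4 laid 231.4 seen 231
rear 0 home row 236.7 laid 233.6 seen 234
rear -0.04 home row 238.9 laid 235.9 seen 236
rear -0.064 home row 240.3 laid 237.2 seen 237
rear -0.075 home row 241.0 laid 237.9 seen 238
290 [(150, 153, 157), (139, 140, 141), (138, 138, 141), (137, 138, 141), (138, 139, 142), (139, 139, 142), (139, 139, 142), (137, 138, 141), (120, 121, 125), (65, 77, 91), (47, 68, 96), (42, 62, 85), (42, 61, 83), (42, 62, 84), (46, 63, 86), (44, 63, 85), (42, 61, 84), (44, 63, 86), (44, 63, 86), (43, 63, 86), (44, 63,
[... 211 characters left out ...]
127), (136, 136, 139), (141, 141, 144), (137, 138, 141), (138, 138, 140), (137, 137, 139), (122, 123, 126), (70, 81, 96), (51, 73, 105), (43, 62, 85), (42, 61, 82), (44, 62, 83), (43, 62, 84), (44, 62, 84), (44, 60, 83), (44, 61, 83), (46, 64, 85), (46, 64, 85), (43, 62, 83)]
345 [(139, 138, 141), (137, 137, 141), (138, 138, 140), (138, 139, 141), (138, 139, 141), (138, 139, 141), (138, 139, 141), (138, 138, 141), (138, 138, 141), (138, 138, 141), (138, 138, 141), (138, 138, 141), (137, 138, 140), (138, 138, 141), (138, 138, 141), (139, 139, 141), (140, 140, 142), (141, 140, 142), (83, 87, 96), (52, 75, 109), (45, 62, 83), (45, 63, 84), (44, 63, 83), (43, 62, 83), (45, 63, 85), (44, 62, 83)]
```

The numbers show the front edge at its home rows everywhere, with no gap under it, and the rear edge still at its laid rows. So both +y corners are home. Next is (-x,-y).

```bash
python3 shift.py '[[0,0.0382,0,0,0,0],[0,0.0382,0,0,0,0],[0,0.0382,0,0,0,0],[0,0.0382,0,0,0,0],[0,0.0382,0.01,0,0,0],[0,0,0.03,0,0,0],[0,0,0.024,0,0,0],[0,0,0,0,0,0],[0,0,0,0,0,0]]'; python3 shift.py '[[0,0,0.002,0,0,0],[0,0,0.002,0,0,0],[0,0,0.001,0,0,0],[0,0,0,0,0,0]]'; python3 shift.py '[[0,0,0.001,0,0,0],[0,0,0,0,0,0]]'; python3 shift.py '[[0,0,0.001,0,0,0],[0,0,0,0,0,0]]'; python3 shift.py '[[0,0,0.001,0,0,0],[0,0,0,0,0,0]]'
```

```text
time_s: 23.7
ee_pos: [0.5005, -0.0596, 0.083]
eef_rot: [3.141, -0.0, -3.135]
force: [-0.1, 0.6, 0.2]
grip_width: 0.0005
grip_force: 0.0
time_s: 24.1
ee_pos: [0.5005, -0.0603, 0.0776]
eef_rot: [-3.142, 0.0, -3.136]
force: [0.5, 0.7, -0.2]
grip_width: 0.0004
grip_force: 0.0
time_s: 24.3
ee_pos: [0.5005, -0.0602, 0.0764]
eef_rot: [-3.142, 0.0, -3.135]
force: [-0.0, 0.9, -0.1]
grip_width: 0.0
grip_force: 0.1
time_s: 24.5
ee_pos: [0.5006, -0.0602, 0.0757]
eef_rot: [-3.142, 0.0, -3.135]
force: [-0.6, -0.2, 4.1]
grip_width: 0.0006
grip_force: 2.1
time_s: 24.7
ee_pos: [0.5006, -0.0602, 0.0747]
eef_rot: [-3.141, 0.0, -3.135]
force: [-1.1, 0.2, 5.7]
grip_width: 0.0005
grip_force: 2.5
```

```bash
python3 shift.py '[[0,0,0.001,0,0,0],[0,0,0.001,0,0,0],[0,0,0,0,0,0]]'; python3 shift.py '[[0,0,0.001,0,0,0],[0,0,0.001,0,0,0],[0,0,0,0,0,0]]'; python3 shift.py '[[0,0,0.001,0,0,0],[0,0,0.001,0,0,0],[0,0,0,0,0,0]]'
```

```text
time_s: 25.0
ee_pos: [0.5004, -0.0602, 0.0725]
eef_rot: [-3.142, -0.0, -3.135]
force: [-1.7, -0.3, 2.4]
grip_width: 0.0005
grip_force: 1.5
time_s: 25.3
ee_pos: [0.5004, -0.0602, 0.0701]
eef_rot: [3.142, -0.0, -3.135]
force: [-0.7, 0.9, 0.7]
grip_width: 0.0008
grip_force: 0.0
time_s: 25.6
ee_pos: [0.5005, -0.0601, 0.0682]
eef_rot: [3.141, -0.0, -3.135]
force: [-0.3, 0.7, -0.1]
grip_width: 0.0003
grip_force: 0.0
```

It passed the peak and went free, so it clicked. I'll confirm with a light push, then do the last corner (+x,-y).

```bash
python3 shift.py '[[0,0,0.001,0,0,0],[0,0,0.0006,0,0,0],[0,0,0,0,0,0]]'; python3 shift.py '[[0,0,-0.01,0,0,0],[0,0,-0.015,0,0,0],[-0.0426,-0.0012,0,0,0,0],[-0.0426,-0.0012,0,0,0,0],[-0.0426,-0.0012,0,0,0,0],[0,0,0,0,0,0],[0,0,0.012,0,0,0],[0,0,0,0,0,0],[0,0,0,0,0,0]]'; python3 shift.py '[[0,0,0.002,0,0,0],[0,0,0.002,0,0,0],[0,0,0,0,0,0]]'; python3 shift.py '[[0,0,0.001,0,0,0],[0,0,0.001,0,0,0],[0,0,0,0,0,0]]'
```

```text
time_s: 25.9
ee_pos: [0.5007, -0.0602, 0.0673]
eef_rot: [-3.142, 0.001, -3.135]
force: [-2.5, 0.7, 7.5]
grip_width: 0.0007
grip_force: 3.8
time_s: 26.8
ee_pos: [0.6273, -0.063, 0.0797]
eef_rot: [3.141, -0.001, -3.135]
force: [-0.1, 0.1, 0.0]
grip_width: 0.0006
grip_force: 0.0
time_s: 27.1
ee_pos: [0.6284, -0.063, 0.0764]
eef_rot: [-3.141, 0.001, -3.135]
force: [-0.6, 0.6, 2.1]
grip_width: 0.0007
grip_force: 1.6
time_s: 27.4
ee_pos: [0.6287, -0.0629, 0.0747]
eef_rot: [3.142, 0.002, -3.135]
force: [0.1, 2.2, 5.5]
grip_width: 0.0004
grip_force: 2.8
```

```bash
python3 shift.py '[[0,0,0.001,0,0,0],[0,0,0.001,0,0,0],[0,0,0,0,0,0]]'; python3 shift.py '[[0,0,0.001,0,0,0],[0,0,0.001,0,0,0],[0,0,0,0,0,0]]'; python3 shift.py '[[0,0,0.001,0,0,0],[0,0,0.001,0,0,0],[0,0,0,0,0,0]]'; python3 shift.py '[[0,0,0.001,0,0,0],[0,0,0.0006,0,0,0],[0,0,0,0,0,0]]'; python3 shift.py '[[0,0,-0.01,0,0,0],[0,0,-0.04,0,0,0],[0,-0.04,-0.03,0,0,0],[0,-0.05,0,0,0,0],[0,-0.05,0,0,0,0],[0,-0.05,0,0,0,0],[0,0,0,0,0,0]]'; python3 edge.py; python3 - <<'E'
from h import *
c=ctrl.camera("top");I=c["pixels"].astype(int)
print("pad",rect(c,blob(I[...,1]>I[...,2]+18,(270,190,370,300)),0))
ct=blob((I[...,1]<I[...,2]+12)&(I.max(2)<150),(293,212,342,282));print("clock",rect(c,ct,.04))
E
```

```text
time_s: 27.7
ee_pos: [0.6287, -0.0628, 0.0723]
eef_rot: [3.142, 0.001, -3.135]
force: [0.5, 1.0, 3.4]
grip_width: 0.0006
grip_force: 1.6
time_s: 28.0
ee_pos: [0.6279, -0.0631, 0.0692]
eef_rot: [3.142, -0.001, -3.135]
force: [-0.4, -0.1, -0.5]
grip_width: 0.0002
grip_force: 0.0
time_s: 28.3
ee_pos: [0.6282, -0.063, 0.0675]
eef_rot: [3.142, -0.001, -3.135]
force: [0.7, -0.3, -0.2]
grip_width: 0.0004
grip_force: 0.0
time_s: 28.6
ee_pos: [0.6283, -0.063, 0.0663]
eef_rot: [-3.142, 0.0, -3.135]
force: [-1.4, -0.1, 2.9]
grip_width: 0.0008
grip_force: 1.2
time_s: 29.3
ee_pos: [0.6285, -0.2587, 0.1466]
eef_rot: [-3.141, 0.0, -3.141]
force: [0.3, 0.9, -0.3]
grip_width: 0.0003
grip_force: 0.0
front 0.075 home row 253.8 laid 250.7 seen 269
front 0.064 home row 254.5 laid 251.4 seen 255
front 0.04 home row 256.1 laid 252.9 seen 271
front 0 home row 258.7 laid 255.5 seen 274
front -0.04 home row 261.3 laid 258.1 seen 262
front -0.064 home row 262.9 laid 259.7 seen 263
front -0.075 home row 263.7 laid 260.4 seen 279
rear 0.075 home row 232.5 laid 229.5 seen 233
rear 0.064 home row 233.1 laid 230.1 seen 234
rear 0.04 home row 234.4 laid 231.4 seen 235
rear 0 home row 236.7 laid 233.6 seen 237
rear -0.04 home row 238.9 laid 235.9 seen 240
rear -0.064 home row 240.3 laid 237.2 seen 241
rear -0.075 home row 241.0 laid 237.9 seen 242
pad (array([559.3, -28.5]), array([227.3, 179.2]), 0.37380626797676086)
clock (array([557.9, -23.7]), array([170.8, 121.1]), 0.34313586354255676)
```

Every edge sits at its home rows, and the clock (170.8 x 121 mm seen) is inside the pad by over 20 mm. I'll hand it in.

```bash
python3 -c "
from station import ctrl
print(ctrl.hand_in())"
```

```text
the job is handed in; nothing more can be done
None
```

Job handed in at about 29 s: the clock body was slid onto the pad with over 20 mm to spare, and the cover was pressed home at all four corners and measures flush on its front and rear edges; two corners took about 34 N against the 15 N advised, and I did not re-check the bystanders.

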